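Chisel out from under the tool-box tray

TASK

The wooden-handled chisel lies on the floor of the open green tool box, underneath the sliding tray. Slide the tray by its raised middle board all the way to its stop at the far end from the chisel's handle and leave it there; then take the chisel by its handle and, as the opening is shorter than the chisel, tip it handle first out over the end of the box without hard prising against the tray, and finish still gripping it, held still with the whole chisel a good hand's breadth above the rim of the box. Do not disturb the spanner lying next to it or the things standing round the box.

Things in the scene. Friction and masses are not known exactly. Their poses are not given: they have to be found in the camera images.
- tool_box: open joiner's tool box, painted green outside, bare wood inside; fixed. Outside 274 mm (its x) by 444 mm (its y) by 80 mm high, walls 12 mm; inside 250 x 420 mm, floor 12 mm above the bench, rim 80 mm above it. Origin at the centre of its underside; z up; y runs along its length, from the end where the tool handles lie (-y) to the end where their tips point (+y). Along both long walls runs a 9 mm wide runner, 44 to 54 mm above the bench, that carries the tray
- tray (a joint): the sliding tray's position in m: 0 against the -y end of the box (over the handles of the tools), 0.200 at its stop against the +y end, where it must go. It slides along the box's +y with about 2 N of friction, stays where it is left and cannot lift off. Tray 246 mm by 218 mm (along the slide) by 25 mm deep, its underside 54 mm and its rim 80 mm above the bench, low things lie in it; pushed home it leaves a 200 mm opening at the -y end of the box
- tray_grip (a point): the point to take the tray by: a raised wooden board across the tray's middle, 12 mm thick along the slide (box y), 110 mm long along box x; this point is on its centre line 12 mm below its top edge (top 122 mm above the bench); the board stands free 42 mm above the tray's rim, on both sides
- chisel_grip (a point): bench chisel, 278 mm long overall, 0.15 to 0.3 kg, lying flat on the box's floor along the box's y with its handle towards -y; on either side of the box's middle, the spanner on the other. This point is the middle of its round wooden handle, 16 mm above the box's floor; the handle is about 32 mm thick and 128 mm long. Its frame: y along the chisel from cutting edge to handle end, z up as it lies
- chisel_butt (a point): the free end of the chisel's handle, on its axis (69 mm beyond chisel_grip)
- chisel_edge (a point): the chisel's cutting edge (blade 25 mm wide), 209 mm before chisel_grip along the chisel; lies 2 mm above the box's floor. The blade is up to 18 mm high at the handle and thins out towards the edge
- spanner: steel combination spanner, 216 x 39 x 10 mm, lying flat on the box's floor next to the chisel, about 100 mm from it; origin at the centre of its underside; leave it alone
- mallet: wooden mallet, 240 x 120 mm, 66 mm high, lying on the left of the box; leave it alone
- jar_screws: jar of screws with grey lid, 73 x 62 x 98 mm, standing behind the box; origin under its centre; leave it alone
- tin_oil: round tin, green and cream, 70 mm across, 110 mm high, standing behind the box; origin under its centre; leave it alone

How it is judged:
On the way, in this order (a step that is already met when the one before it is completed fails the run):
1. the tray is slid fully home to its stop at the +y end, the chisel still lying in the box (value of joint tray above 0.192 m and z of chisel_butt in the frame of tool_box below 0.05 m), for 0.2 s.
2. the chisel is tipped: its handle end is above the rim while its cutting edge is still down inside the box, under the tray (z of chisel_butt in the frame of tool_box above 0.085 m and z of chisel_edge in the frame of tool_box below 0.055 m and y of chisel_edge in the frame of tool_box above -0.01 m), for 0.1 s.
At the end, for the whole second after the job is handed in: the fingers grip the chisel and hold it still (slower than 50 mm/s), both its cutting edge and its handle end more than 150 mm above the bench (70 mm above the box's rim), not touching the box or its tray; the tray is still within 15 mm of its stop (value of joint tray above 0.185 m and height (world z) of each of chisel_butt, chisel_edge above 0.15 m and contact force between the fingers and chisel above 2 N and contact force between chisel and tool_box below 0.1 N and linear speed of chisel below 0.05 m/s); the arm keeps its last pose, push and grip.
It fails at once if the chisel is prised against the tray with more than 30 N (contact force between chisel and tray above 30 N).
It fails at once if the spanner is shifted by more than 40 mm (distance of spanner from where it was at the start of the episode above 0.04 m).
It fails at once if a thing standing round the box is shifted by more than 30 mm (distance of any of mallet, jar_screws, tin_oil from where it was at the start of the episode above 0.03 m).
It also fails if it takes over 48 s, if anything falls off the work surface, if the arm or the gripper's body presses on something with over 40 N, if the wrist force passes 120 N, or if a joint passes its speed limit or range.

ROBOT

A 7-joint arm with a two-finger parallel gripper is mounted at the origin on a cart in front of the work surface, level with it; the furniture and walls round the work are solid. World frame = base frame: x ahead of the robot, y to its left, z up, the work surface at z = 0. Lengths are in m, angles in rad, forces in N, time in s.
With the tool pointing down it reaches from about 0.4 to 0.875 m from the base axis. Payload 19.3 kg.
Tool frame: the origin (TCP) lies at the very end of the fingers, on their centre line; the grasp point (between the pads) lies 19 mm behind it; z points along the fingers, y is the line along which they close (so a half turn about z gives the same grasp; the last joint's range is limited). The gripper opens to 85 mm and grips with 20 to 120 N. Pads are 22 mm wide; open, the fingers measure 114 mm over their backs; the gripper's body (76 mm by 85 mm) begins 54 mm behind the grasp point. The pads swing forward as they close: fully open they stand 13 mm farther back than shut.
Start: joints at [1.123, 0.521, -0.036, 1.599, 0.021, 1.021, -0.113], TCP at [0.231, -0.581, 0.231] pointing down, gripper open.
Joint ranges: [-2.91, 2.91], [-0.3, 2.13], [-1.5, 1.42], [0.17, 2.43], [-1.26, 4.41], [0.16, 1.93], [-2.52, 2.52]. Speed limits (rad/s): [1.89, 1.89, 2.39, 2.39, 3.01, 3.01, 3.01].

INTERFACE

Orientations are given as [roll, pitch, yaw] about the fixed x, y, z axes, in that order (R = Rz(yaw) Ry(pitch) Rx(roll)).
In Python, from workcell import bot gives the robot as it stands. The module is installed in compiled form; this text tells all that it offers.
- The arm moves only by the tool apply_moves, never from a script. Its arguments are lists of equal length, an entry for each row: "claw": the finger opening in m, from 0 to 0.0854; "xyz": the shift along the tool's x, y, z in m, a list of three; "twist": the turn, a rotation vector about the tool's x, y, z in rad, a list of three. A call has 1 to 20 rows; each row shifts and turns the commanded pose from where the row before left it, along the tool's axes as they then stand; what a row does not reach is not made up. A row lasts 1/10 s, in which the tool goes at most 50 mm and 8.59 degrees, less where a joint would pass 70% of its speed; a pose out of reach is approached as far as the arm can. A call with a gripper value outside its range is refused whole. The fingers move at their own pace and stop on an object; "force" is the grip in N (left out, the last holds). Time passes only in rows, so rows that do not move let the fingers close. It gives the time, the measured TCP pose, the force, the opening and the grip force at its end, in the units of the state.
- bot.observe(): the state, without advancing time (a new reading comes with each control period).
- bot.grab_frame(name): name is "side" or "top" or "wrist"; returns a dict with "img" (400x640x3 uint8, red, green, blue), "vfov" (degrees; the focal length in pixels is half the picture's height over the tangent of half this angle, whatever the lens; pixels are square), "cx", "cy" (the principal point, pixels), "view" (4x4, takes a point from world to camera coordinates). Camera axes: x right, y up, looking along -z (the intrinsics and any distortion apply to the point x, -y, -z); pixel columns grow to the right and rows downward; lengths in m; the calibration is good to about 2 mm. A picture is of the moment at which its call begins. There is no depth.
- bot.job_done(): hands the job in; it is judged then, once.
Trained networks look in the newest picture that a camera, given by its name, has taken for a name from the list of things; names that differ only in an ending like _2 or _b are one class to them, and where a whole thing is asked for, a point or a joint stands for the part that bears it (a point fixed in the world has none). Each returns a list of dicts, best first, with "score" (0 to 1); they miss things now and then, are a little off and sometimes report something else, mostly with a low value. They report only what shows in the picture. A call takes as long as a camera call.
- bot.find_in(camera, query): "position" ([x, y, z] in m, in world coordinates, good to about 4 mm: the middle of the surface that is visible of it).
The state is a dict: "clock": time; "qpos": joint angles; "qd": joint speeds; "joint_efforts": joint torques, N m; "position": TCP position; "tool_rot": TCP orientation; "force": force on the tool from outside, world axes, zero at the start; "moment": the same for the moment, N m; "grip_width": finger opening in m; "finger_force": force on a finger pad.
Only numpy, scipy, OpenCV 4.12 (cv2) and the standard library are available. Lean on these libraries where they do the work, as an engineer would, in place of code of your own. Each camera call takes 0.05 s, during which the arm holds its last target. There are 200 camera calls.

## Working session

There is one attempt and no reset: what is moved stays moved. The work goes in short steps, Python scripts to look and compute and a tool call to move; the robot and the scene stay as the last step left them, time stands still between calls to the robot, and variables do not carry over. Pictures are saved under pics/ and viewed, at most 10 in all, crops included, and the job is handed in when it is done.

Besides the shell and the picture viewer there is one more tool, called after "Call:" by a JSON object that holds its "api" and its "payload", one argument or row to a line. apply_moves: Moves the arm, as the interface text tells. Its arguments: {"type":"object","properties":{"claw":{"type":"array"},"xyz":{"type":"array"},"twist":{"type":"array"},"force":{"type":"number"}},"required":["claw","xyz","twist"]}

```bash
mkdir -p pics; cat > h.py <<'E'
import numpy as np, cv2
from workcell import bot
np.set_printoptions(precision=4,suppress=True)
def grab(n):
    return bot.grab_frame(n)
def ray(f,u,v):
    F=200/np.tan(np.radians(f['vfov'])/2); V=np.array(f['view']); R=V[:3,:3];t=V[:3,3]
    d=R.T@np.array([(u-f['cx'])/F,-(v-f['cy'])/F,-1]); return -R.T@t,d
def onplane(f,u,v,z):
    o,d=ray(f,u,v); return o+d*(z-o[2])/d[2]
def proj(f,p):
    F=200/np.tan(np.radians(f['vfov'])/2); V=np.array(f['view']); c=V[:3,:3]@p+V[:3,3]
    return f['cx']+F*c[0]/-c[2], f['cy']-F*c[1]/-c[2]
def save(f,n): cv2.imwrite('pics/'+n,np.ascontiguousarray(f['img'][:,:,::-1]))
E
python3 - <<'E'
from h import *
for c in ['top','side']:
    f=grab(c); save(f,c+'1.png'); print({k:(f[k] if k!='view' else np.array(f[k])) for k in f if k!='img'})
    for q in ['tool_box','tray','tray_grip','chisel_grip','chisel_butt','spanner','mallet','jar_screws','tin_oil']:
        print(c,q,[(np.array(r['position']),round(r['score'],2)) for r in bot.find_in(c,q)[:2]])
print(bot.observe())
E
```

```text
{'vfov': 55.80726349245557, 'cx': 314.5036369855409, 'cy': 201.91664118009365, 'view': array([[ 0.0217, -0.9997, -0.0104,  0.1686],
       [ 0.9994,  0.0214,  0.0289, -0.6056],
       [-0.0286, -0.0111,  0.9995, -1.1631],
       [ 0.    ,  0.    ,  0.    ,  1.    ]])}
top tool_box []
top tray [(array([0.5502, 0.033 , 0.0574]), 0.91)]
top tray_grip [(array([0.5534, 0.0321, 0.0588]), 0.75)]
top chisel_grip [(array([0.5908, 0.1568, 0.0208]), 0.43)]
top chisel_butt [(array([0.5887, 0.1537, 0.0174]), 0.52), (array([0.538 , 0.0914, 0.0583]), 0.34)]
top spanner [(array([0.385 , 0.4984, 0.0598]), 0.38)]
top mallet [(array([0.3873, 0.5014, 0.0602]), 0.7)]
top jar_screws [(array([0.7846, 0.005 , 0.0972]), 0.91)]
top tin_oil [(array([ 0.7879, -0.1101,  0.1024]), 0.66)]
{'vfov': 46.39075751648813, 'cx': 320.04326521133845, 'cy': 198.7018436616631, 'view': array([[-0.8907, -0.4546,  0.0005,  0.6205],
       [ 0.3662, -0.7169,  0.5932, -0.1592],
       [-0.2693,  0.5286,  0.805 , -1.1756],
       [ 0.    ,  0.    ,  0.    ,  1.    ]])}
side tool_box [(array([0.5311, 0.1322, 0.058 ]), 0.95)]
side t
[... 428 characters left out ...]
0.1169, 0.0192]), 0.58)]
side jar_screws [(array([0.5406, 0.0413, 0.0656]), 0.58), (array([0.7803, 0.0116, 0.0927]), 0.57)]
side tin_oil [(array([ 0.7744, -0.0968,  0.0836]), 0.75)]
{'clock': 1.0, 'qpos': array([ 1.1228,  0.5214, -0.0363,  1.5995,  0.0212,  1.0211, -0.1128]), 'qd': array([-0.0005, -0.0005, -0.0005, -0.0019, -0.0017,  0.0005, -0.0009]), 'joint_efforts': array([  0.0006, -92.6847,   1.9791, -37.0245,   0.0182,   0.0018,
         0.    ]), 'position': array([ 0.2305, -0.5809,  0.2313]), 'tool_rot': array([-3.1416,  0.    ,  0.3777]), 'force': array([-0.6198,  0.3401,  0.9186]), 'moment': array([-0.0084,  0.0371,  0.0234]), 'finger_force': 0.0, 'grip_width': 0.08549895471389193}
```

View pics/top1.png

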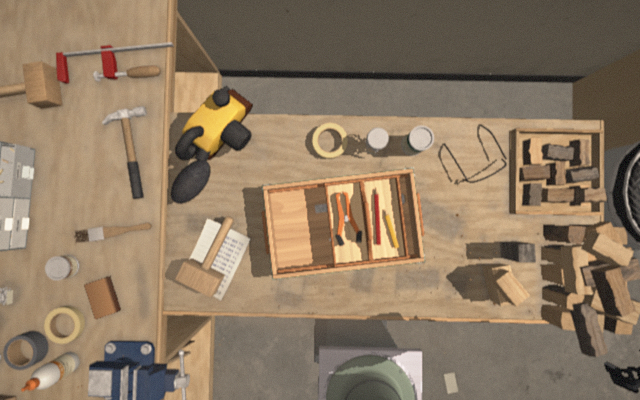

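View pics/side1.png

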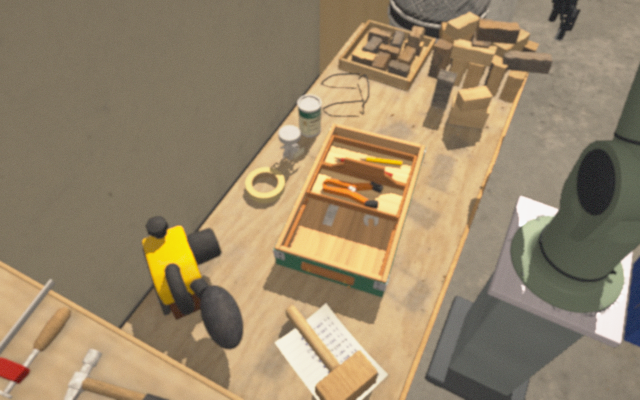

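```bash
python3 - <<'E'
import cv2,numpy as np
a=cv2.imread('pics/top1.png')[155:285,250:435]; b=cv2.imread('pics/side1.png')[115:300,265:435]
A=cv2.resize(a,None,fx=4,fy=4,interpolation=2);cv2.imwrite('pics/c1.png',A)
B=cv2.resize(b,None,fx=3.2,fy=3.2,interpolation=2);cv2.imwrite('pics/c2.png',B)
E
```

```text
(no output)
```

View pics/c1.png

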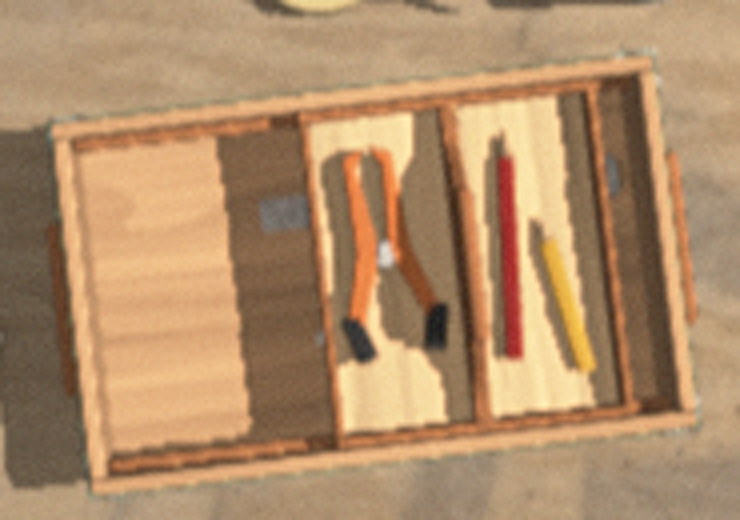

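View pics/c2.png

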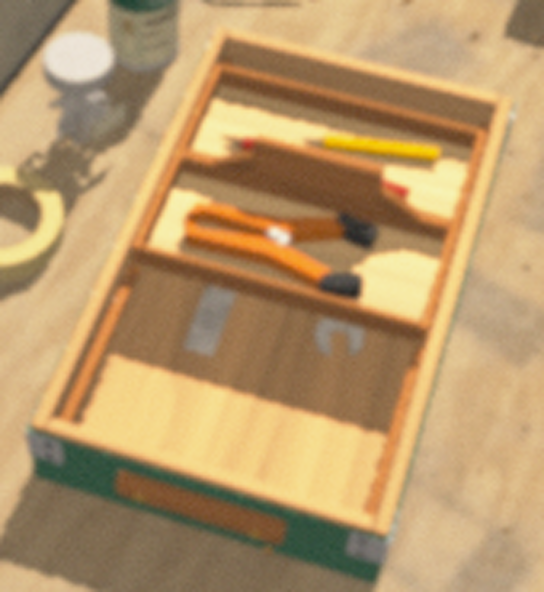

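```bash
python3 - <<'E'
from h import *
f=grab('top'); s=grab('side')
c4=[(52,125),(654,58),(697,425),(95,490)]
C=np.array([onplane(f,250+u/4,155+v/4,.08) for u,v in c4]); print(C)
print(np.linalg.norm(C[1]-C[0]),np.linalg.norm(C[2]-C[1]),np.linalg.norm(C[3]-C[2]),np.linalg.norm(C[0]-C[3]))
c=C.mean(0); yd=(C[0]-C[1])+(C[3]-C[2]); a=np.arctan2(yd[1],yd[0]); print('centre',c,'y dir ang',np.degrees(a))
# side check
S=[(42,425),(224,33),(508,105),(385,528)]
print(np.array([onplane(s,265+u/3.2,115+v/3.2,.08) for u,v in S]))
Y=np.array([np.cos(a),np.sin(a),0]);X=np.array([Y[1],-Y[0],0])
def inbox(p): d=p-c; return np.array([d@X,d@Y,p[2]])
for n,u,v,z in [('edge',259,213,.016),('bladeR',308,212,.02),('butt',620,175,.03),('span',320,338,.02),('traywallL',300,115,.08),('traywallL2',340,445,.08),('trayR',593,88,.08),('trayR2',632,408,.08),('board1',463,190,.122),('board2',478,350,.122)]:
    print(n,inbox(onplane(f,250+u/4,155+v/4,z)))
for n,u,v,z in [('edge',200,350,.016),('span',338,350,.022),('boardL',262,140,.122),('boardR',390,175,.122),('trayL',140,248,.08),('trayR',425,328,.08)]:
    print('side',n,inbox(onplane(s,265+u/3.2,115+v/3.2,z)))
print(bot.observe()['clock'])
E
```

```text
[[ 0.6424  0.3325  0.08  ]
 [ 0.7006 -0.1059  0.08  ]
 [ 0.4347 -0.1407  0.08  ]
 [ 0.3777  0.2944  0.08  ]]
0.44227513361784404 0.2681532930680601 0.4389046427936214 0.2675021602575611
centre [0.5388 0.0951 0.08  ] y dir ang 97.51101420377672
[[ 0.6385  0.3328  0.08  ]
 [ 0.6971 -0.0958  0.08  ]
 [ 0.4389 -0.129   0.08  ]
 [ 0.38    0.2952  0.08  ]]
edge [0.054  0.0789 0.016 ]
bladeR [0.0506 0.0413 0.02  ]
butt [ 0.0526 -0.1975  0.03  ]
span [-0.0464  0.0428  0.02  ]
traywallL [0.1211 0.0408 0.08  ]
traywallL2 [-0.1206  0.0383  0.08  ]
trayR [ 0.1172 -0.1738  0.08  ]
trayR2 [-0.1168 -0.1749  0.08  ]
board1 [ 0.053  -0.0659  0.122 ]
board2 [-0.0592 -0.0636  0.122 ]
side edge [0.0539 0.0808 0.016 ]
side span [-0.0531  0.0469  0.022 ]
side boardL [ 0.0515 -0.0633  0.122 ]
side boardR [-0.0563 -0.0621  0.122 ]
side trayL [0.1187 0.044  0.08  ]
side trayR [-0.1168  0.043   0.08  ]
1.1
```

The top view shows the box at crop corners (52,125) to (697,425), with the tray about 36 mm off its -y end. The chisel's blade tip is at (259,213), its butt shows at (620,175), and the spanner jaw is at (320,338). The side view agrees with these to about 2 mm. The box centre is (0.539, 0.096), with its y axis at 97.5°. I'll go over the board with the fingers closing along box y.

Call:
{"api": "apply_moves", "payload": {
  "claw": [0.08, 0.08, 0.08, 0.08, 0.08, 0.08, 0.08, 0.08, 0.08, 0.08, 0.08, 0.08, 0.08, 0.08, 0.08, 0.08, 0.08, 0.08, 0.08, 0.08],
  "xyz": [
    [0, 0, 0],
    [0, 0, 0],
    [0.0218, -0.0314, 0],
    [0.0218, -0.0314, 0],
    [0.0218, -0.0314, 0],
    [0.0218, -0.0314, 0],
    [0.0218, -0.0314, 0],
    [0.0218, -0.0314, 0],
    [0.0218, -0.0314, 0],
    [0.0218, -0.0314, 0],
    [0.0218, -0.0314, 0],
    [0.0218, -0.0314, 0],
    [0.0218, -0.0314, 0],
    [0.0218, -0.0314, 0],
    [0.0218, -0.0314, 0],
    [0.0218, -0.0314, 0],
    [0.0218, -0.0314, 0],
    [0.0218, -0.0314, 0],
    [0.0218, -0.0314, 0],
    [0.0218, -0.0314, 0]
  ],
  "twist": [
    [0, 0, 0.1235],
    [0, 0, 0.1235],
    [0, 0, 0],
    [0, 0, 0],
    [0, 0, 0],
    [0, 0, 0],
    [0, 0, 0],
    [0, 0, 0],
    [0, 0, 0],
    [0, 0, 0],
    [0, 0, 0],
    [0, 0, 0],
    [0, 0, 0],
    [0, 0, 0],
    [0, 0, 0],
    [0, 0, 0],
    [0, 0, 0],
    [0, 0, 0],
    [0, 0, 0],
    [0, 0, 0]
  ],
  "force": 60
}}

```text
clock: 3.1
position: [0.5465, 0.0321, 0.2315]
tool_rot: [3.142, -0.0, 0.131]
force: [0.8, -1.2, -0.1]
grip_width: 0.0798
finger_force: 0.0
```

Call:
{"api": "apply_moves", "payload": {
  "claw": [0.08, 0.08, 0.08, 0.08, 0.08, 0.08, 0.0, 0.0, 0.0, 0.0, 0.0, 0.0, 0.0],
  "xyz": [
    [0, 0, 0.028],
    [0, 0, 0.028],
    [0, 0, 0.028],
    [0, 0, 0.028],
    [0, 0, 0.028],
    [0, 0, 0],
    [0, 0, 0],
    [0, 0, 0],
    [0, 0, 0],
    [0, 0, 0],
    [0, 0, 0],
    [0, 0, 0],
    [0, 0, 0]
  ],
  "twist": [
    [0, 0, 0],
    [0, 0, 0],
    [0, 0, 0],
    [0, 0, 0],
    [0, 0, 0],
    [0, 0, 0],
    [0, 0, 0],
    [0, 0, 0],
    [0, 0, 0],
    [0, 0, 0],
    [0, 0, 0],
    [0, 0, 0],
    [0, 0, 0]
  ]
}}

```text
clock: 4.4
position: [0.5462, 0.0306, 0.0921]
tool_rot: [3.141, -0.001, 0.131]
force: [-3.1, -1.4, 10.2]
grip_width: 0.0112
finger_force: 58.9
```

Call:
{"api": "apply_moves", "payload": {
  "claw": [0, 0, 0, 0, 0, 0, 0, 0, 0, 0, 0, 0, 0],
  "xyz": [
    [0, -0.008, 0],
    [0, -0.014, 0],
    [0, -0.014, 0],
    [0, -0.014, 0],
    [0, -0.014, 0],
    [0, -0.014, 0],
    [0, -0.014, 0],
    [0, -0.014, 0],
    [0, -0.014, 0],
    [0, -0.014, 0],
    [0, -0.01, 0],
    [0, -0.006, 0],
    [0, 0, 0]
  ],
  "twist": [
    [0, 0, 0],
    [0, 0, 0],
    [0, 0, 0],
    [0, 0, 0],
    [0, 0, 0],
    [0, 0, 0],
    [0, 0, 0],
    [0, 0, 0],
    [0, 0, 0],
    [0, 0, 0],
    [0, 0, 0],
    [0, 0, 0],
    [0, 0, 0]
  ]
}}

```text
clock: 5.7
position: [0.5255, 0.1806, 0.0921]
tool_rot: [-3.141, 0.001, 0.132]
force: [-9.3, -0.0, 16.7]
grip_width: 0.0113
finger_force: 59.9
```

Call:
{"api": "apply_moves", "payload": {
  "claw": [0, 0, 0, 0, 0, 0],
  "xyz": [
    [0, -0.003, 0],
    [0, -0.003, 0],
    [0, -0.003, 0],
    [0, -0.002, 0],
    [0, -0.002, 0],
    [0, 0, 0]
  ],
  "twist": [
    [0, 0, 0],
    [0, 0, 0],
    [0, 0, 0],
    [0, 0, 0],
    [0, 0, 0],
    [0, 0, 0]
  ]
}}

```text
clock: 6.3
position: [0.5239, 0.1925, 0.0921]
tool_rot: [3.141, 0.001, 0.132]
force: [-9.5, -0.9, 17.0]
grip_width: 0.0111
finger_force: 60.0
```

Call:
{"api": "apply_moves", "payload": {
  "claw": [0, 0, 0, 0, 0],
  "xyz": [
    [0, -0.002, 0],
    [0, -0.002, 0],
    [0, -0.002, 0],
    [0, -0.001, 0],
    [0, 0, 0]
  ],
  "twist": [
    [0, 0, 0],
    [0, 0, 0],
    [0, 0, 0],
    [0, 0, 0],
    [0, 0, 0]
  ]
}}

```text
clock: 6.8
position: [0.5233, 0.1966, 0.0921]
tool_rot: [3.138, 0.002, 0.13]
force: [-9.5, -16.2, 23.8]
grip_width: 0.0106
finger_force: 60.9
```

Call:
{"api": "apply_moves", "payload": {
  "claw": [0.06, 0.06, 0.06, 0.06, 0.06, 0.06, 0.06, 0.06, 0.06, 0.06, 0.06, 0.06, 0.06],
  "xyz": [
    [0, 0, 0],
    [0, 0, 0],
    [0, 0, 0],
    [0, 0, 0],
    [0, 0, -0.02],
    [0, 0, -0.03],
    [0, 0, -0.03],
    [0, 0, -0.03],
    [0, 0.04, -0.04],
    [0, 0.04, -0.03],
    [0, 0.04, -0.02],
    [0, 0.04, 0],
    [0, 0, 0]
  ],
  "twist": [
    [0, 0, 0],
    [0, 0, 0],
    [0, 0, 0],
    [0, 0, 0],
    [0, 0, 0],
    [0, 0, 0],
    [0, 0, 0],
    [0, 0, 0],
    [0, 0, 0],
    [0, 0, 0],
    [0, 0, 0],
    [0, 0, 0],
    [0, 0, 0]
  ]
}}

```text
clock: 8.1
position: [0.5446, 0.0396, 0.2873]
tool_rot: [3.14, -0.001, 0.124]
force: [0.1, 0.8, -0.4]
grip_width: 0.0597
finger_force: 0.0
```

```bash
python3 - <<'E'
from h import *
print(bot.observe()['qpos'])
f=grab('wrist'); s=grab('side'); save(f,'w2.png'); save(s,'s2.png')
cv2.imwrite('pics/both2.png',np.vstack([cv2.resize(f['img'],(480,300))[:,:,::-1],cv2.resize(s['img'][80:330,240:480],(288,300))[:,:,::-1].repeat(1,1) if 0 else cv2.resize(s['img'][100:287,200:500],(480,300))[:,:,::-1]]))
for c in ['wrist','side']:
  for q in ['chisel_grip','chisel_butt','tray_grip']:
    print(c,q,[(np.array(r['position']),round(r['score'],2)) for r in bot.find_in(c,q)[:2]])
np.savez('w2.npz',**{k:f[k] for k in f}); np.savez('s2.npz',**{k:s[k] for k in s})
E
```

```text
[-0.0613  0.3407 -0.1585  1.7368  0.0627  1.0679 -1.6877]
wrist chisel_grip [(array([ 0.6027, -0.0042,  0.0377]), 0.61)]
wrist chisel_butt [(array([ 0.6077, -0.0009,  0.0383]), 0.94)]
wrist tray_grip [(array([0.5394, 0.1996, 0.0608]), 0.94)]
side chisel_grip [(array([ 0.6032, -0.0092,  0.0396]), 0.73)]
side chisel_butt [(array([ 0.6062, -0.0105,  0.0382]), 0.58)]
side tray_grip [(array([0.5234, 0.2035, 0.0622]), 0.6)]
```

View pics/both2.png

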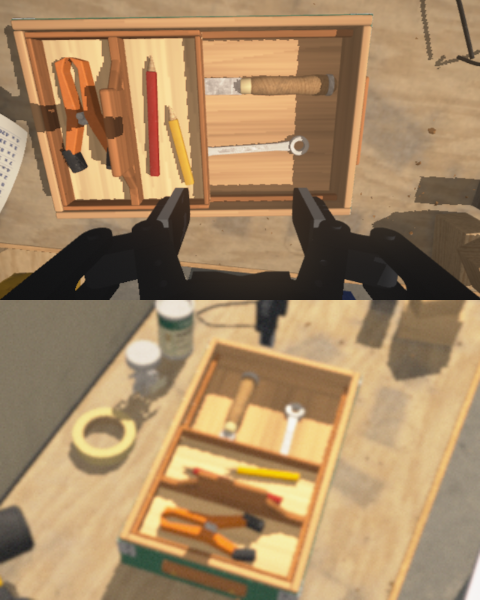

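The wrist view (0.75 scale) shows the tray home. The chisel handle runs from (240,87) to (335,85), and the spanner ring is at (298,146).

```bash
python3 - <<'E'
from h import *
f=dict(np.load('w2.npz')); s=dict(np.load('s2.npz'))
k=4/3
for n,u,v,z in [('ferr',240,87,.03),('mid',285,86,.035),('butt',335,85,.028),('top edge of handle',300,77,.028),('bottom edge',300,96,.028),('wallcorner in',343,193,.08),('wallcorner in2',362,28,.08),('out far',373,15,.08),('out near',351,210,.08)]:
    print(n,onplane(f,u*k,v*k,z))
sx=300/480; 
for n,u,v,z in [('ferr',229,432,.03),('butt',252,376,.028)]:
    print('side',n,onplane(s,200+u*sx,100+(v-300)*187/300,z))
E
```

```text
ferr [0.5993 0.0464 0.03  ]
mid [ 0.6091 -0.019   0.035 ]
butt [ 0.6198 -0.0941  0.028 ]
top edge of handle [ 0.6246 -0.0401  0.028 ]
bottom edge [ 0.5974 -0.0452  0.028 ]
wallcorner in [ 0.4704 -0.1216  0.08  ]
wallcorner in2 [ 0.6897 -0.0934  0.08  ]
out far [ 0.7055 -0.103   0.08  ]
out near [ 0.4447 -0.1399  0.08  ]
side ferr [0.6013 0.0467 0.03  ]
side butt [ 0.6203 -0.092   0.028 ]
```

Call:
{"api": "apply_moves", "payload": {
  "claw": [0.06, 0.06, 0.06, 0.06, 0.06, 0.06, 0.06, 0.06, 0.06, 0.06, 0.06, 0.06, 0.06, 0.06, 0.06, 0.06, 0.06, 0.06, 0.06],
  "xyz": [
    [0, 0, 0],
    [0, 0, 0],
    [0, 0, 0],
    [0, 0, 0],
    [0, 0, 0],
    [0, 0, 0],
    [0, 0, 0],
    [0, 0, 0],
    [0, 0, 0],
    [0, 0, 0],
    [0, 0, 0],
    [-0.0242, 0.0188, 0.02],
    [-0.0242, 0.0188, 0.02],
    [-0.0242, 0.0188, 0.02],
    [0, 0, 0.032],
    [0, 0, 0.032],
    [0, 0, 0.032],
    [0, 0, 0.032],
    [0, 0, 0]
  ],
  "twist": [
    [0, 0, -0.1434],
    [0, 0, -0.1434],
    [0, 0, -0.1434],
    [0, 0, -0.1434],
    [0, 0, -0.1434],
    [0, 0, -0.1434],
    [0, 0, -0.1434],
    [0, 0, -0.1434],
    [0, 0, -0.1434],
    [0, 0, -0.1434],
    [0, 0, -0.1434],
    [0, 0, 0],
    [0, 0, 0],
    [0, 0, 0],
    [0, 0, 0],
    [0, 0, 0],
    [0, 0, 0],
    [0, 0, 0],
    [0, 0, 0]
  ]
}}

```text
clock: 10.4
position: [0.6076, -0.0186, 0.095]
tool_rot: [-3.136, -0.001, 1.709]
force: [-0.4, 0.7, 0.6]
grip_width: 0.0604
finger_force: 0.0
```

```bash
python3 - <<'E'
from h import *
o=bot.observe(); print(o['qpos'],o['position'],o['tool_rot'],o['force'])
f=grab('wrist'); s=grab('side'); np.savez('w3.npz',**f);np.savez('s3.npz',**s)
cv2.imwrite('pics/both3.png',np.vstack([cv2.resize(f['img'],(480,300))[:,:,::-1],cv2.resize(s['img'][100:287,200:500],(480,300))[:,:,::-1]]))
E
```

```text
[ 0.1879  0.6879 -0.375   1.7335  0.3325  0.7895 -0.2089] [ 0.6076 -0.0186  0.095 ] [-3.1357 -0.001   1.7092] [-0.4174  0.7302  0.6396]
```

View pics/both3.png

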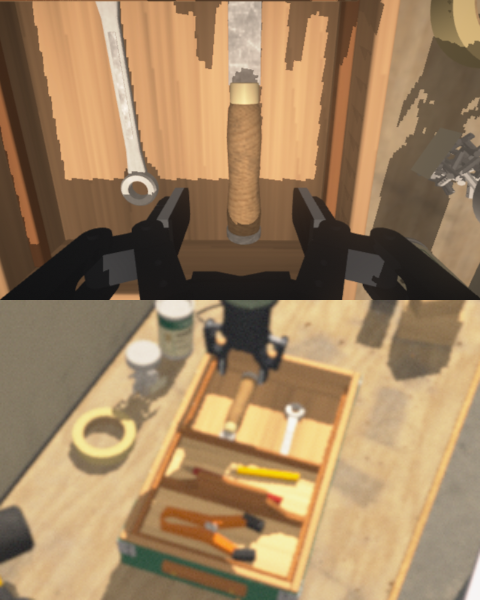

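The fingers straddle the handle, which runs from (244,93) to (242,240) in the wrist view. The fingers are centred at about column 240.

```bash
python3 - <<'E'
from h import *
f=dict(np.load('w3.npz'));k=4/3
for n,u,v,z in [('ferrfront',244.5,84,.028),('butt',242,240,.028),('mid',244,160,.028)]: print(n,onplane(f,u*k,v*k,z))
P=np.array([0.6076,-0.0186,0.095])
print(proj(f,np.array([.6076,-.0186,.04]))) 
o=bot.observe(); print(o['position'],o['tool_rot'])
E
```

```text
ferrfront [0.6013 0.0453 0.028 ]
butt [ 0.6189 -0.0933  0.028 ]
mid [ 0.6097 -0.0161  0.028 ]
(np.float64(321.4301665401337), np.float64(222.9806507358221))
[ 0.6099 -0.0185  0.0992] [-3.1412 -0.0003  1.7088]
```

Call:
{"api": "apply_moves", "payload": {
  "claw": [0.06, 0.06, 0.06, 0.06, 0.06, 0.06],
  "xyz": [
    [-0.006, 0, 0.024],
    [0, 0, 0.024],
    [0, 0, 0.02],
    [0, 0, 0.01],
    [0, 0, 0.005],
    [0, 0, 0]
  ],
  "twist": [
    [0, 0, 0],
    [0, 0, 0],
    [0, 0, 0],
    [0, 0, 0],
    [0, 0, 0],
    [0, 0, 0]
  ]
}}

```text
clock: 11.1
position: [0.6111, -0.0249, 0.0164]
tool_rot: [3.141, 0.0, 1.708]
force: [0.3, -0.1, 1.3]
grip_width: 0.0601
finger_force: 0.0
```

Call:
{"api": "apply_moves", "payload": {
  "claw": [0, 0, 0, 0, 0, 0, 0, 0],
  "xyz": [
    [0, 0, 0],
    [0, 0, 0],
    [0, 0, 0],
    [0, 0, 0],
    [0, 0, 0],
    [0, 0, 0],
    [0, 0, 0],
    [0, 0, 0]
  ],
  "twist": [
    [0, 0, 0],
    [0, 0, 0],
    [0, 0, 0],
    [0, 0, 0],
    [0, 0, 0],
    [0, 0, 0],
    [0, 0, 0],
    [0, 0, 0]
  ],
  "force": 90
}}

```text
clock: 11.9
position: [0.6114, -0.025, 0.0169]
tool_rot: [3.14, 0.0, 1.708]
force: [-1.8, 0.1, 11.1]
grip_width: 0.0263
finger_force: 87.9
```

Call:
{"api": "apply_moves", "payload": {
  "claw": [0, 0, 0, 0, 0, 0, 0, 0],
  "xyz": [
    [0, 0, -0.002],
    [-0.0017, 0, -0.0091],
    [-0.0017, 0, -0.009],
    [-0.0017, 0, -0.009],
    [-0.0017, 0, -0.0089],
    [-0.0017, 0, -0.0088],
    [-0.0017, 0, -0.0087],
    [0, 0, 0]
  ],
  "twist": [
    [0, 0, 0],
    [0, -0.0436, 0],
    [0, -0.0436, 0],
    [0, -0.0436, 0],
    [0, -0.0436, 0],
    [0, -0.0436, 0],
    [0, -0.0436, 0],
    [0, 0, 0]
  ]
}}

```text
clock: 12.7
position: [0.6116, -0.0275, 0.0727]
tool_rot: [3.14, 0.262, 1.71]
force: [0.5, -0.0, -1.7]
grip_width: 0.026
finger_force: 88.8
```

```bash
python3 - <<'E'
from h import *
o=bot.observe(); print(o['position'],o['tool_rot'],o['force'],o['moment'],o['grip_width'])
f=grab('wrist'); s=grab('side')
cv2.imwrite('pics/both4.png',np.vstack([cv2.resize(f['img'],(480,300))[:,:,::-1],cv2.resize(s['img'][100:287,200:500],(480,300))[:,:,::-1]]))
E
```

```text
[ 0.6116 -0.0275  0.0727] [3.1402 0.2619 1.7104] [ 0.4633 -0.0403 -1.6797] [0.4372 0.0028 0.0733] 0.02600735023115935
```

View pics/both4.png

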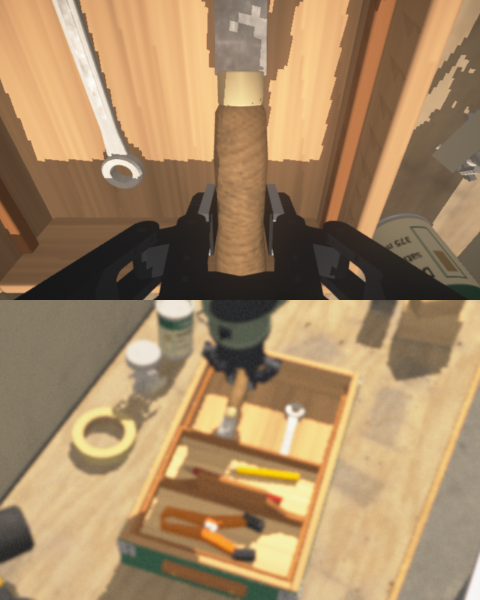

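The wrist view shows the handle firmly between the pads at (242,220). The side view shows the handle end raised with the blade under the tray. The force is just the weight of the chisel.

Call:
{"api": "apply_moves", "payload": {
  "claw": [0, 0, 0, 0, 0, 0, 0, 0, 0, 0],
  "xyz": [
    [-0.0074, 0, -0.0071],
    [-0.0073, 0, -0.0067],
    [-0.0072, 0, -0.0064],
    [-0.0071, 0, -0.0061],
    [0, 0, 0],
    [-0.0144, 0, 0.0045],
    [-0.0144, 0, 0.0045],
    [-0.0144, 0, 0.0045],
    [-0.0144, 0, 0.0045],
    [0, 0, 0]
  ],
  "twist": [
    [0, -0.0436, 0],
    [0, -0.0436, 0],
    [0, -0.0436, 0],
    [0, -0.0436, 0],
    [0, 0, 0],
    [0, 0, 0],
    [0, 0, 0],
    [0, 0, 0],
    [0, 0, 0],
    [0, 0, 0]
  ]
}}

```text
clock: 13.8
position: [0.6218, -0.1113, 0.1145]
tool_rot: [3.141, 0.437, 1.704]
force: [0.0, -0.3, -2.3]
grip_width: 0.026
finger_force: 88.8
```

Call:
{"api": "apply_moves", "payload": {
  "claw": [0, 0, 0, 0, 0, 0, 0, 0, 0, 0, 0, 0, 0, 0, 0],
  "xyz": [
    [-0.0115, 0, -0.0057],
    [-0.0115, 0, -0.0057],
    [-0.0085, 0, -0.0181],
    [-0.0085, 0, -0.0181],
    [-0.0085, 0, -0.0181],
    [-0.0085, 0, -0.0181],
    [-0.0085, 0, -0.0181],
    [-0.0085, 0, -0.0181],
    [-0.0085, 0, -0.0181],
    [-0.0085, 0, -0.0181],
    [-0.0085, 0, -0.0181],
    [-0.0043, 0, -0.009],
    [0, 0, 0],
    [0, 0, 0],
    [0, 0, 0]
  ],
  "twist": [
    [0, 0, 0],
    [0, 0, 0],
    [0, 0, 0],
    [0, 0, 0],
    [0, 0, 0],
    [0, 0, 0],
    [0, 0, 0],
    [0, 0, 0],
    [0, 0, 0],
    [0, 0, 0],
    [0, 0, 0],
    [0, 0, 0],
    [0, 0, 0],
    [0, 0, 0],
    [0, 0, 0]
  ]
}}

```text
clock: 15.3
position: [0.6239, -0.124, 0.323]
tool_rot: [-3.14, 0.436, 1.709]
force: [0.4, -0.1, -2.6]
grip_width: 0.026
finger_force: 88.9
```

```bash
python3 - <<'E'
from h import *
o=bot.observe(); print(o['position'],o['tool_rot'],o['force'],abs(o['qd']).max(),o['grip_width'],o['finger_force'])
f=grab('wrist'); s=grab('side')
cv2.imwrite('pics/both5.png',np.vstack([cv2.resize(f['img'],(480,300))[:,:,::-1],cv2.resize(s['img'][:287,150:550],(480,300))[:,:,::-1]]))
E
```

```text
[ 0.6239 -0.124   0.323 ] [-3.14    0.4358  1.7089] [ 0.3557 -0.0943 -2.6439] 0.0019403645460292112 0.025987954721897348 88.88839367278138
```

View pics/both5.png

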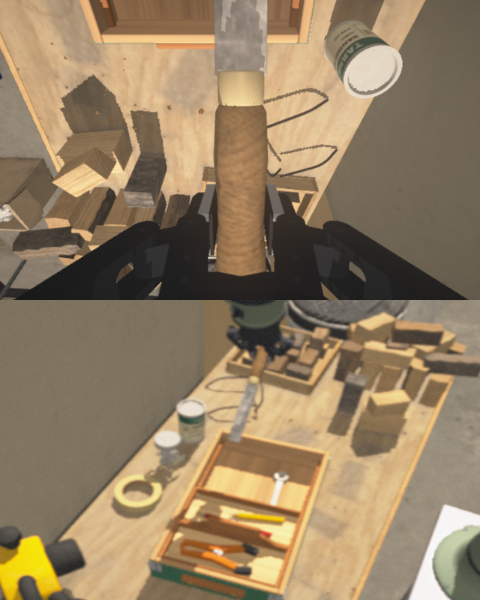

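The chisel is held still in the grip at (242,190) in the wrist view and well clear of the box. Its edge is at about z = 0.23. The tray is home, and the spanner, jar and tin look undisturbed, so I'm handing in.

```bash
python3 -c "
from workcell import bot
print(bot.job_done())"
```

```text
the job is handed in; nothing more can be done
None
```

I handed the job in: the tray is slid to its far stop, and the chisel was tipped out handle first and is held still, its lowest point about 150 mm above the box rim. The spanner, jar and tin look undisturbed; the mallet was out of the last pictures, but the arm never went near it. The hand-in gave no verdict.

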